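Check the seeds under the loupe

TASK

Take the green shade hood off the seed dish, hang it astride the bar of the aluminium rail and let go of it. Then pick up the orange-handled loupe from its wooden rest and hold it level, its lens centred over the seed dish at the height of the gauge's red pointer, touching nothing else with it; finish while still holding it there, steady. Do not shift the red pointer, do not touch the dish with the loupe, and leave the other things on the bench where they are.

Things in the scene. Friction and masses are not known exactly. Their poses are not given: they have to be found in the camera images.
- hood_grip (a point): Centre of the white upright fin on the ridge of the loose green shade hood: 60 mm long (x, along the ridge), 12 mm thick (y, pinch across it from above), 45 mm high, z up. At the start the hood stands on the station's slab over the dish, ridge pointing at the gauge. When it hangs on the rail, this point is about 46 mm above the bar's axis.
- hood: The hood (0.16 kg): two flat panels 4 mm thick meeting in a ridge like an upside-down V, both ends open, 90 mm long (x), 119 mm wide over its feet, ridge 105 mm up. Origin midway between the feet at their underside, 127 mm below the fin's centre.
- rail: Fixed aluminium rail: straight round bar 18 mm thick along its x, axis 140 mm above the bench, on a post at each end (110 mm either side of the middle) with round feet 52 mm across. Origin on the bench under the bar's middle. The hood hangs between the posts, ridge along the bar, either way round. It stands left or right of the station, the loupe's rest on the other side.
- rail_mid (a point): Middle of the rail's bar, on its axis, 140 mm above the bench; same axes as the rail.
- loupe_grip (a point): Where to grip the loupe's handle, close to its centre of mass: 80 mm from the lens centre, half-way up the handle, 49 mm above the bench at the start. x points along the handle to the lens, z up. The orange handle is 16 mm wide (y) and 18 mm high, from 38 mm ahead of this point to 67 mm behind it; a steel cap ends it 77 mm behind.
- lens (a point): Centre of the loupe's lens, half-way through its thickness, level with the middle of the handle: 80 mm along x from point loupe_grip. The black rim is 68 mm across and 10 mm thick. z is the lens axis, upright when the loupe is level.
- loupe: The loupe itself (0.13 kg); origin under the lens centre at the underside of the handle, 9 mm below point lens; same axes.
- rest: Fixed wooden loupe rest, base 200 x 60 x 8 mm, origin under its middle, x along it. A 50 x 50 mm block, 44 mm high at x = +65 mm, bears the rim; a 20 x 40 mm block, 40 mm high at x = -75 mm with 6 mm cheeks, bears the handle's end. Between them only the 8 mm base lies under the handle.
- station: Fixed white base slab of the inspection station, 10 mm thick, 140 mm wide (y), reaching from x = -80 to +120 mm; origin on the bench under the dish's centre. x points from the dish to the gauge.
- dish: Blue round seed dish fixed on the slab, 72 mm across, 14 mm high, with beans inside; origin at the centre of its underside, 10 mm above the bench.
- gauge: Focal gauge fixed on the slab 90 mm from the dish's centre (along the station's x): upright aluminium post 10 mm thick, its top 180 mm above the bench, with a red pointer collar 22 mm across that can slide on it. Origin at the post's foot, 10 mm above the bench.
- mark (a point): Tip of the gauge's red pointer, pointing at the dish's axis and ending 64 mm short of it. Its height (100 to 150 mm above the bench) is the focal height for the lens centre. z up.
- grass_pot: Bystander, to be left alone: black plastic pot 90 mm across and 80 mm high with short grass. Origin at the centre of its underside.
- clay_pot: Bystander, to be left alone: small empty terracotta pot, 70 mm across, 60 mm high. Origin at the centre of its underside.
- seed_jar: Bystander, to be left alone: amber jar with lid, 48 mm across, 70 mm high. Origin at the centre of its underside.
- seed_tin: Bystander, to be left alone: flat yellow round tin, 52 mm across, 30 mm high. Origin at the centre of its underside.
- plant_label: Bystander, to be left alone: white plastic plant label lying flat, 90 x 18 x 5 mm. Origin at the centre of its underside.
- spray_bottle: Bystander, to be left alone: white spray bottle with black and blue trigger head, 76 mm across, 220 mm high. Origin at the centre of its underside.
- bench_brush: Bystander, to be left alone: hand brush lying on the bench. Origin at the centre of its underside.
Not all that is in view belongs to the job. Leave any pink or purple look-alike of the hood alone.

How it is judged:
By the outcome, as a careful person would: the job done as asked, in the order asked, and still so for the second after the job is handed in, while the arm keeps its last pose, push and grip.
It also fails if it takes over 58 s, if anything falls off the work surface, if the arm or the gripper's body presses on something with over 40 N, if the wrist force passes 120 N, or if a joint passes its speed limit or range.

ROBOT

A 7-joint arm with a two-finger parallel gripper is mounted at the origin on the work surface. World frame = base frame: x ahead of the robot, y to its left, z up, the work surface at z = 0. Lengths are in m, angles in rad, forces in N, time in s.
With the tool pointing down it reaches from about 0.425 to 0.875 m from the base axis. Payload 4.7 kg.
Tool frame: the origin (TCP) lies between the finger pads; the fingertips stand 25 mm ahead of it and the grasp point (between the pads) lies 6 mm ahead of it; z points along the fingers, y is the direction in which the jaws open and shut (so a half turn about z gives the same grasp; the last joint's range is limited). The gripper opens to 87 mm and grips with 3 to 60 N. Pads are 19 mm wide; open, the fingers measure 117 mm over their backs; the gripper's body (75 mm by 190 mm) begins 51 mm behind the grasp point.
Start: joints at [-1.185, 0.321, -0.07, 1.45, 0.023, 1.371, -0.057], TCP at [0.236, 0.606, 0.221] pointing down, gripper open.
Joint ranges: [-2.86, 2.86], [-0.3, 2.09], [-1.38, 1.24], [0.06, 2.45], [-1.56, 4.7], [0.09, 2.05], [-2.69, 2.69]. Speed limits (rad/s): [2.57, 2.57, 3.14, 3.14, 3.14, 3.14, 3.14].

INTERFACE

Orientations are given as a rotation vector (axis times angle).
In Python, from bench import * gives the robot as it stands.
- The arm moves only by the tool send_rows, never from a script. Its arguments are lists of equal length, an entry for each row: "rotation": the turn, a rotation vector about the tool's x, y, z in degrees, a list of three; "slide": the shift along the tool's x, y, z in mm, a list of three; "fingers": the gripper command: -1 is fully open, 1 is shut, values between are in proportion. In form: {"rotation": [[wx, wy, wz], ...], "slide": [[tx, ty, tz], ...], "fingers": [fingers, ...]}. A call has 1 to 12 rows; each row is the pose to reach, as a shift and turn from the pose commanded when the call began, along the tool's axes at that moment; what a row does not reach only later rows make up. A row lasts 1/10 s, in which the tool goes at most 50 mm and 8.59 degrees, less where a joint would pass 70% of its speed; a pose out of reach is approached as far as the arm can. A call with a gripper value outside its range is refused whole. The fingers move at their own pace and stop on an object; "force" is the grip in N (left out, the last holds). Time passes only in rows, so rows that repeat a pose let the fingers close. It gives the time, the measured TCP pose, the force and the opening at its end, in the units of the state.
- get_state(): the state, without advancing time (a new reading comes with each control period).
- get_image(name): name is "side" or "top"; returns the picture (400x640x3 uint8, red, green, blue); there is no depth.
- camera_model(name): a dict with "intrinsics" (3x3 intrinsics, pixels), "rvec" (rotation vector, rad) and "tvec" (3), from world to camera coordinates, as OpenCV has them. Camera axes: x right, y down, z forward; pixel columns grow to the right and rows downward; lengths in m; the calibration is good to about 2 mm. A picture is of the moment at which its call begins. camera_model takes no time and is no camera call.
- close_job(): hands the job in, once; it reports no verdict.
The state is a dict: "time": time; "joint_positions": joint angles; "qd": joint speeds; "joint_torque": joint torques, N m; "position": TCP position; "tool_rot": TCP orientation; "ft_force": force on the tool from outside, world axes, zero at the start; "torque": the same for the moment, N m; "grip_width": opening from 0.0 (shut) to 1.0 (fully open).
Only numpy, scipy, OpenCV 4.12 (cv2) and the standard library are available. Lean on these libraries where they do the work, as an engineer would, in place of code of your own. Each camera call takes 0.05 s, during which the arm holds its last target.

## Working session

There is one attempt and no reset: what is moved stays moved. The work goes in short steps, Python scripts to look and compute and a tool call to move; the robot and the scene stay as the last step left them, time stands still between calls to the robot, and variables do not carry over. Pictures are saved under pics/ and viewed, and the job is handed in when it is done.

Besides the shell and the picture viewer there is one more tool, called after "Call:" as a command line: name --argument value ..., lists and objects as JSON in quotes. send_rows: Moves the arm, as the interface text tells. Its arguments: {"type":"object","properties":{"rotation":{"type":"array"},"slide":{"type":"array"},"fingers":{"type":"array"},"force":{"type":"number"}},"required":["rotation","slide","fingers"]}

```bash
mkdir -p pics; ls; python3 - <<'E'
from bench import *
import cv2
print(get_state())
for n in("side","top"):
    im=get_image(n); cv2.imwrite(f"pics/{n}0.png",im[:,:,::-1]); print(n,camera_model(n))
E
```

```text
pics
{'time': 0.0, 'joint_positions': array([-1.18488989,  0.32181621, -0.07010077,  1.45167682,  0.02258918,
        1.37078227, -0.05691396]), 'qd': array([-5.32641083e-05,  2.89392736e-05,  5.95099975e-04,  1.16647782e-03,
        1.04069134e-03,  1.12141615e-03, -1.05591764e-05]), 'joint_torque': array([ 3.61251623e-04, -4.91281879e+01, -4.03968450e-01, -3.12522125e+01,
       -6.41973736e-02,  4.37920564e-02,  1.61889789e-04]), 'position': array([0.23597704, 0.60505885, 0.22016512]), 'tool_rot': array([-5.80578098e-01, -3.08720483e+00,  2.94692375e-03]), 'ft_force': array([ 0.1404151 , -0.2531761 , -0.28916181]), 'torque': array([ 0.02589588, -0.02290981,  0.0525163 ]), 'grip_width': 0.9973983214349303}
side {'intrinsics': array([[378.56406814,   0.        , 322.76089423],
       [  0.        , 378.56406814, 203.81779652],
       [  0.        ,   0.        ,   1.        ]]), 'rvec': array([ 0.41906856, -2.79742692,  1.08140956]), 'tvec': array([0.51494192, 0.17271689, 1.28689796])}
top {'intrinsics': array([[390.19726037,   0.        , 317.41107421],
       [  0.        , 390.19726037, 200.54226776],
       [  0.        ,   0.        ,   1.        ]]), 'rvec': array([ 2.1258751 , -2.16735787,  0.15636514]), 'tvec': array([-0.01177965,  0.5491455 ,  1.06764111])}
```

View pics/side0.png

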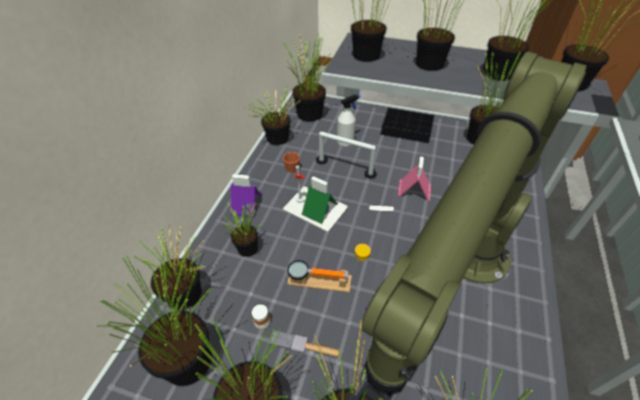

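View pics/top0.png

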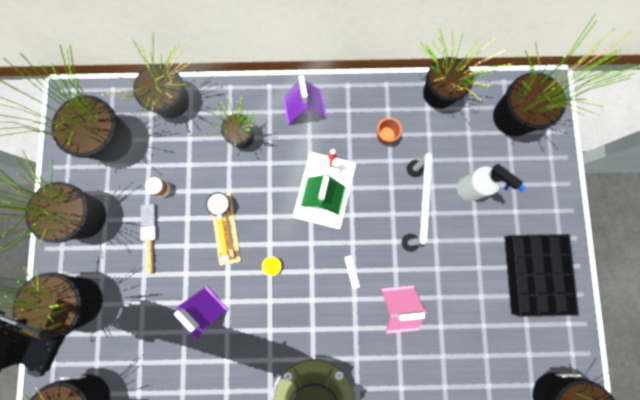

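The side view shows the green hood at about (317,203), the rail at (347,150) and the loupe at (318,272). In the top view they are at (325,190), (427,198) and (224,228). I'll enlarge these areas.

```bash
python3 - <<'E'
import cv2
s=cv2.imread("pics/side0.png");t=cv2.imread("pics/top0.png")
cv2.imwrite("pics/s1.png",cv2.resize(s[120:300,260:400],None,fx=4,fy=4,interpolation=2)[:600] if 0 else cv2.resize(s[125:235,260:400],None,fx=5,fy=5,interpolation=2))
cv2.imwrite("pics/s2.png",cv2.resize(s[230:300,260:380],None,fx=6,fy=6,interpolation=2))
cv2.imwrite("pics/t1.png",cv2.resize(t[140:260,280:440],None,fx=5,fy=5,interpolation=2))
cv2.imwrite("pics/t2.png",cv2.resize(t[180:275,180:300],None,fx=6,fy=6,interpolation=2))
E
```

```text
(no output)
```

View pics/s1.png

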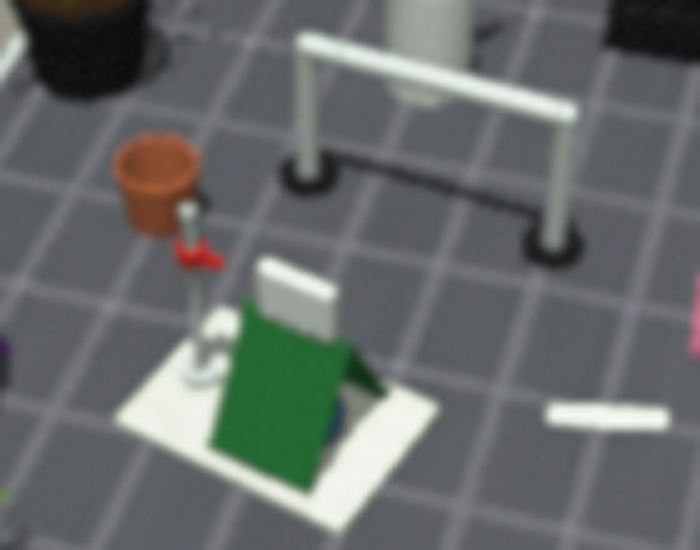

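View pics/s2.png

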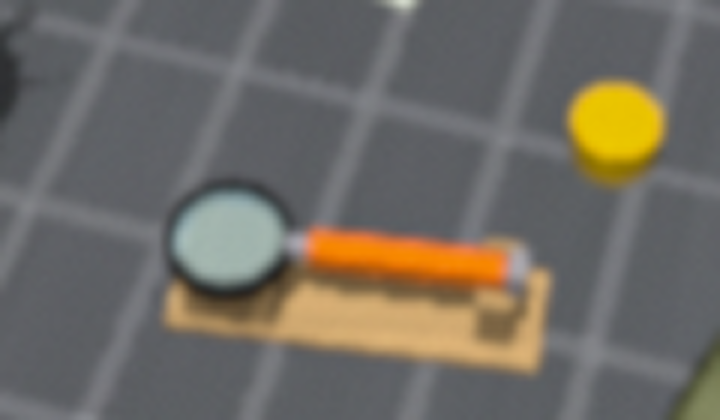

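View pics/t1.png

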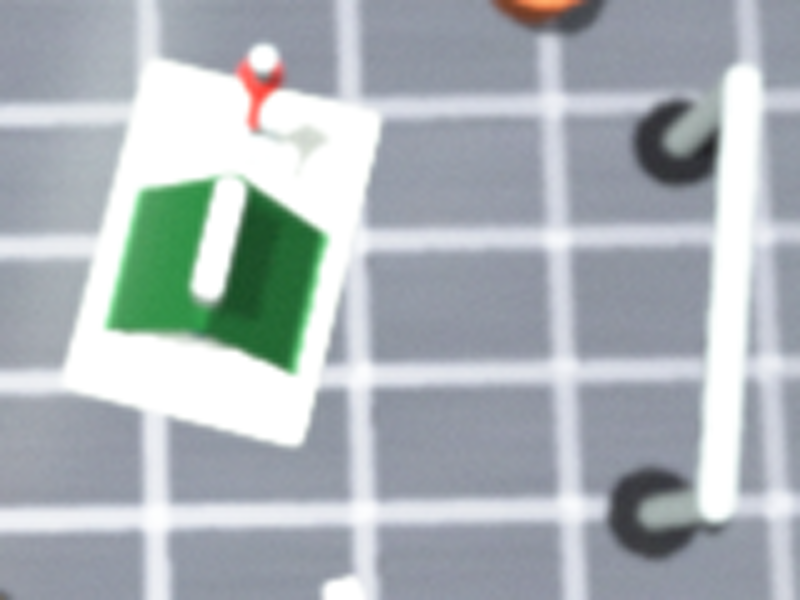

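View pics/t2.png

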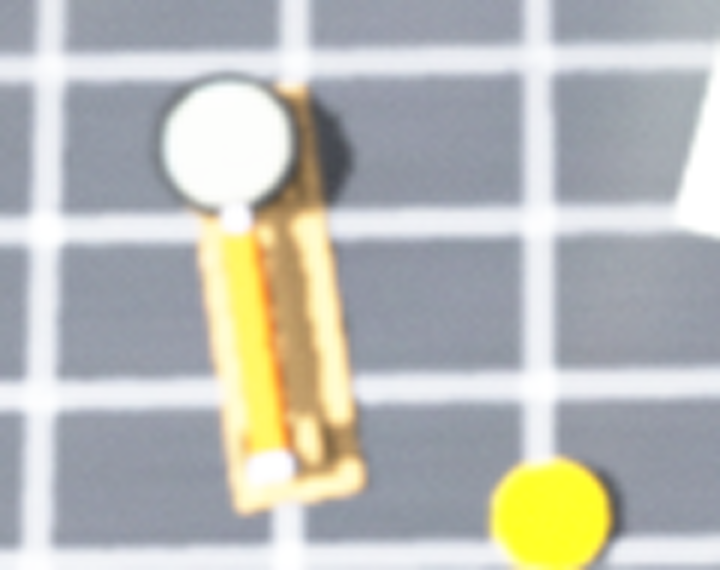

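The crops are clear. I'll measure the key features with rays and cross-check them between the two views.

```bash
cat > h.py <<'E'
from bench import *
import numpy as np, cv2
from scipy.spatial.transform import Rotation as R
C={n:camera_model(n) for n in("side","top")}
def ray(n,p):
    c=C[n];Rm=R.from_rotvec(c["rvec"]).as_matrix()
    d=Rm.T@np.linalg.inv(c["intrinsics"])@np.array([p[0],p[1],1.]); return -Rm.T@c["tvec"],d
def pl(n,p,z):
    o,d=ray(n,p); return o+d*(z-o[2])/d[2]
def tri(ps,pt):
    A=[];b=[]
    D=0
    for n,p in(("side",ps),("top",pt)):
        o,d=ray(n,p);d=d/np.linalg.norm(d);M=np.eye(3)-np.outer(d,d);A.append(M);b.append(M@o)
    x,*_=np.linalg.lstsq(np.vstack(A),np.hstack(b),rcond=None)
    return x, np.linalg.norm(np.vstack(A)@x-np.hstack(b))
def proj(n,X):
    c=C[n]; return cv2.projectPoints(np.array(X,float).reshape(-1,1,3),c["rvec"],c["tvec"],c["intrinsics"],None)[0][:,0]
E
cat > m.py <<'E'
from h import *
np.set_printoptions(precision=4,suppress=True)
def z(off,f,p): return np.array(off)+(np.array(p)+.5)/f-.5
T1=lambda *p:z((280,140),5,p);S1=lambda *p:z((260,125),5,p)
T2=lambda *p:z((180,180),6,p);S2=lambda *p:z((260,230),6,p)
print("slab top");ct=np.array([pl("top",T1(*p),.01) for p in((150,60),(382,115),(300,447),(63,385))]);print(ct)
# in side: right=(440,407) bottom=(343,530) left=(117,418) 
cs=np.array([pl("side",S1(*p),.01) for p in((117,418),(343,530),(440,407))]);print("side: left,bottom,right",cs)
c=ct
x=(c[0]+c[1]-c[2]-c[3]);x/=np.linalg.norm(x);print("x axis",x,np.degrees(np.arctan2(x[1],x[0])),"center dish",c.mean(0)-x*.02, "sizes",[np.linalg.norm(c[i]-c[(i+1)%4]) for i in range(4)])
x=(cs[0]-cs[1]);x/=np.linalg.norm(x);print("side yaw",np.degrees(np.arctan2(x[1],x[0])),"dish",(cs[0]+cs[2])/2-x*.02)
print("gauge top",pl("top",T1(263,50),.18),pl("side",S1(189,210),.18))
print("tip",tri(S1(222,264),T1(257,131)))
print("fin top",pl("top",T1(233,180),.1595),pl("top",T1(206,298),.1595),"side",pl("side",S1(263,264),.1595),pl("side",S1(334,297),.1595))
print("bar",pl("top",T1(742,70),.14),pl("top",T1(717,516),.14),"side",pl("side",S1(303,43),.14),pl("side",S1(572,112),.14))
print("feet",pl("top",T1(679,142),.003),pl("top",T1(654,512),.003),"side",pl("side",S1(310,172),.003),pl("side",S1(552,243),.003))
print("lens",pl("top",T2(228,142),.054),pl("side",S2(230,238),.054))
print("cap/handle end",pl("top",T2(270,466),.056),pl("side",S2(518,266),.054))
print("handle",pl("top",T2(236,236),.058),pl("top",T2(267,448),.058),pl("side",S2(310,240),.058),pl("side",S2(506,260),.058))
E
python3 m.py
```

```text
slab top
[[ 0.7004 -0.0021  0.01  ]
 [ 0.6643 -0.1387  0.01  ]
 [ 0.469  -0.0848  0.01  ]
 [ 0.5075  0.0515  0.01  ]]
side: left,bottom,right [[ 0.6953 -0.0006  0.01  ]
 [ 0.5024  0.0525  0.01  ]
 [ 0.4662 -0.0817  0.01  ]]
x axis [ 0.9638 -0.2668  0.    ] -15.474019529359866 center dish [ 0.566  -0.0382  0.01  ] sizes [np.float64(0.1413274752566323), np.float64(0.20261457447102693), np.float64(0.14169699160585408), np.float64(0.20019778723486004)]
side yaw -15.378110247394009 dish [ 0.5615 -0.0358  0.01  ]
gauge top [ 0.6575 -0.0619  0.18  ] [ 0.6492 -0.06    0.18  ]
tip (array([ 0.6267, -0.0596,  0.1344]), np.float64(0.00013576357932194998))
fin top [ 0.5953 -0.0458  0.1595] [ 0.5346 -0.0308  0.1595] side [ 0.5898 -0.0434  0.1595] [ 0.5331 -0.0265  0.1595]
bar [ 0.6531 -0.3147  0.14  ] [ 0.4207 -0.288   0.14  ] side [ 0.6461 -0.3149  0.14  ] [ 0.422  -0.2919  0.14  ]
feet [ 0.6462 -0.3152  0.003 ] [ 0.428  -0.2887  0.003 ] side [ 0.6422 -0.3174  0.003 ] [ 0.4253 -0.2903  0.003 ]
lens [0.5445 0.2571 0.054 ] [0.5396 0.2612 0.054 ]
cap/handle end [0.3945 0.2348 0.056 ] [0.3911 0.2337 0.054 ]
handle [0.5    0.2516 0.058 ] [0.4026 0.2359 0.058 ] [0.4982 0.2526 0.058 ] [0.3975 0.2345 0.058 ]
```

```bash
cat >> h.py <<'E'
np.set_printoptions(precision=4,suppress=True)
def down(yaw):  # tool down, tool x or -x along yaw deg, nearest to current
    Rc=R.from_rotvec(get_state()["tool_rot"]);best=None
    for k in(0,180):
        a=np.radians(yaw+k);x=np.array([np.cos(a),np.sin(a),0]);z=np.array([0,0,-1.]);y=np.cross(z,x)
        q=R.from_matrix(np.c_[x,y,z]);m=(Rc.inv()*q).magnitude()
        if best is None or m<best[0]:best=(m,q)
    return best[1]
def go(pos,yaw):
    s=get_state();Rc=R.from_rotvec(s["tool_rot"]);q=down(yaw)
    print("rot",np.round(np.degrees((Rc.inv()*q).as_rotvec()),1),"slide",np.round(Rc.inv().apply(np.array(pos)-s["position"])*1000,1))
def st():
    s=get_state();print(s["time"],s["position"],R.from_rotvec(s["tool_rot"]).as_matrix().round(3).tolist(),s["ft_force"],s["grip_width"],s["joint_positions"])
E
python3 -c "
from h import *
st()
print(proj('top',[[.236,.605,.22],[.236,.605,.0]]),proj('side',[[.236,.605,.22]]))
go([.236,.605,.33],-15.4);go([.4,.4,.33],-15.4);go([.563,-.0365,.26],-15.4)
for p in((478,190),): print(pl('top',p,.1))
"
```

```text
0.1 [0.236  0.6051 0.2203] [[-0.932, 0.363, -0.001], [0.363, 0.932, -0.002], [-0.0, -0.002, -1.0]] [-0.0815 -0.2744  0.3183] 0.9993921499758188 [-1.1849  0.3217 -0.0701  1.4515  0.0226  1.3708 -0.0569]
[[ 42.72   331.1977]
 [ 97.1149 316.5908]] [[375.6823 398.0331]]
rot [-0.1 -0.  -5.9] slide [  -0.    -0.3 -109.7]
rot [-0.1 -0.  -5.9] slide [-227.3 -131.7 -109.4]
rot [-0.1 -0.  -5.9] slide [-537.7 -479.   -38.8]
[ 0.5603 -0.455   0.1   ]
```

Call:
send_rows --rotation '[[0, 0, 0], [0, 0, 0], [0, 0, -6], [0, 0, -6], [0, 0, -6], [0, 0, -6], [0, 0, -6], [0, 0, -6], [0, 0, -6], [0, 0, -6], [0, 0, -6], [0, 0, -6]]' --slide '[[0, 0, -50], [0, 0, -90], [-35, -30, -100], [-70, -60, -100], [-105, -90, -100], [-140, -120, -100], [-175, -155, -100], [-210, -190, -100], [-245, -220, -100], [-280, -250, -100], [-315, -280, -100], [-350, -312, -100]]' --fingers '[-1, -1, -1, -1, -1, -1, -1, -1, -1, -1, -1, -1]'

```text
time: 1.3
position: [0.4493, 0.186, 0.321]
tool_rot: [-0.418, -3.114, -0.0]
ft_force: [1.6, 0.2, -0.3]
grip_width: 1.004
```

```bash
python3 -c "
from h import *
st();go([.563,-.0365,.26],-15.4)"
```

```text
1.3 [0.4493 0.186  0.321 ] [[-0.965, 0.264, -0.0], [0.264, 0.965, 0.0], [0.0, 0.0, -1.0]] [ 1.5723  0.2246 -0.2699] 1.0035377459509478 [-0.7367 -0.0703  0.2742  1.6871  0.0188  1.5222  0.84  ]
rot [ 0.  -0.   0.1] slide [-168.4 -184.7   61. ]
```

Call:
send_rows --rotation '[[0, 0, 0], [0, 0, 0], [0, 0, 0], [0, 0, 0], [0, 0, 0], [0, 0, 0], [0, 0, 0], [0, 0, 0]]' --slide '[[-30, -33, 0], [-60, -66, 10], [-90, -99, 20], [-120, -132, 35], [-150, -164, 50], [-167, -182, 60], [-167, -182, 60], [-167, -182, 60]]' --fingers '[-1, -1, -1, -1, -1, -1, -1, -1]'

```text
time: 2.1
position: [0.5616, -0.0318, 0.2606]
tool_rot: [-0.42, -3.112, -0.0]
ft_force: [-0.5, 0.5, 0.7]
grip_width: 0.998
```

```bash
python3 -c "
from h import *
st();go([.563,-.0365,.148],-15.4)
for n in ('side','top'):
  im=get_image(n)[:,:,::-1]; cv2.imwrite(f'pics/{n}2.png',cv2.resize(im[100:240,240:440],None,fx=4,fy=4,interpolation=2))
"
```

```text
2.1 [ 0.5616 -0.0318  0.2606] [[-0.964, 0.265, -0.001], [0.265, 0.964, 0.0], [0.002, -0.0, -1.0]] [-0.4816  0.4503  0.7054] 0.9975456097607072 [-0.4837  0.1221  0.5432  1.6306 -0.064   1.4081  1.3693]
rot [-0.  -0.1  0. ] slide [ -2.8  -4.1 112.6]
```

View pics/side2.png

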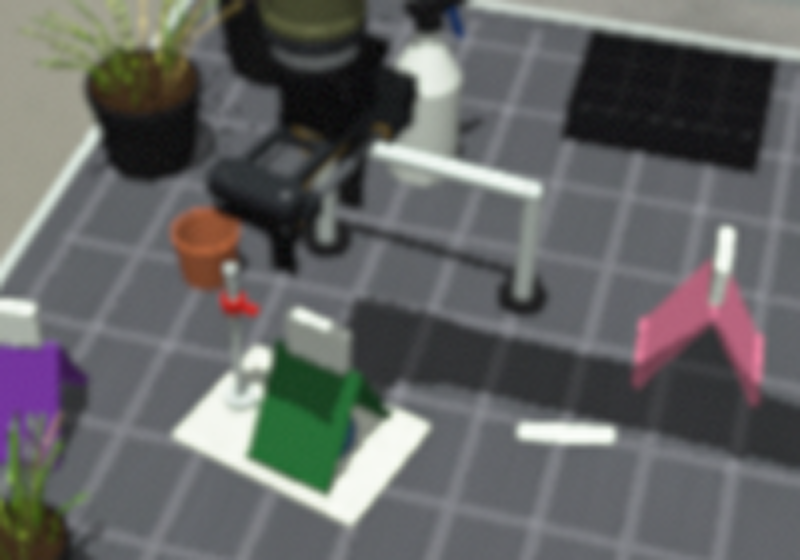

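View pics/top2.png

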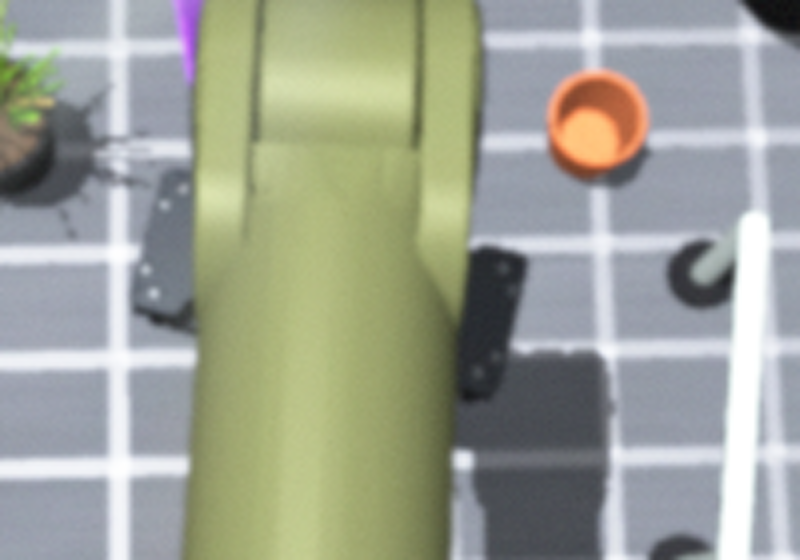

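The side view shows the open gripper above the hood fin, with the fingers clear of the gauge. I'll descend and grip.

Call:
send_rows --rotation '[[0, 0, 0], [0, 0, 0], [0, 0, 0], [0, 0, 0], [0, 0, 0], [0, 0, 0], [0, 0, 0], [0, 0, 0], [0, 0, 0], [0, 0, 0], [0, 0, 0]]' --slide '[[-3, -4, 35], [-3, -4, 70], [-3, -4, 95], [-3, -4, 112], [-3, -4, 112], [-3, -4, 112], [-3, -4, 112], [-3, -4, 112], [-3, -4, 112], [-3, -4, 112], [-3, -4, 112]]' --fingers '[-0.3, -0.3, -0.3, -0.3, -0.3, 1, 1, 1, 1, 1, 1]' --force 25

```text
time: 3.3
position: [0.5639, -0.0365, 0.1495]
tool_rot: [0.418, 3.113, 0.0]
ft_force: [-0.4, -0.5, 0.6]
grip_width: 0.187
```

```bash
python3 -c "
from h import *
st();go([.563,-.0365,.315],-15.4)
for n in ('side',):
  im=get_image(n)[:,:,::-1]; cv2.imwrite(f'pics/{n}3.png',cv2.resize(im[100:240,240:440],None,fx=4,fy=4,interpolation=2))
"
```

```text
3.3 [ 0.5639 -0.0365  0.1495] [[-0.965, 0.264, 0.0], [0.264, 0.965, 0.0], [-0.0, 0.0, -1.0]] [-0.3931 -0.4831  0.5847] 0.18707086538071932 [-0.4613  0.2014  0.5413  1.7779 -0.1113  1.1922  1.4159]
rot [0.  0.  0.1] slide [   0.8   -0.2 -165.5]
```

View pics/side3.png

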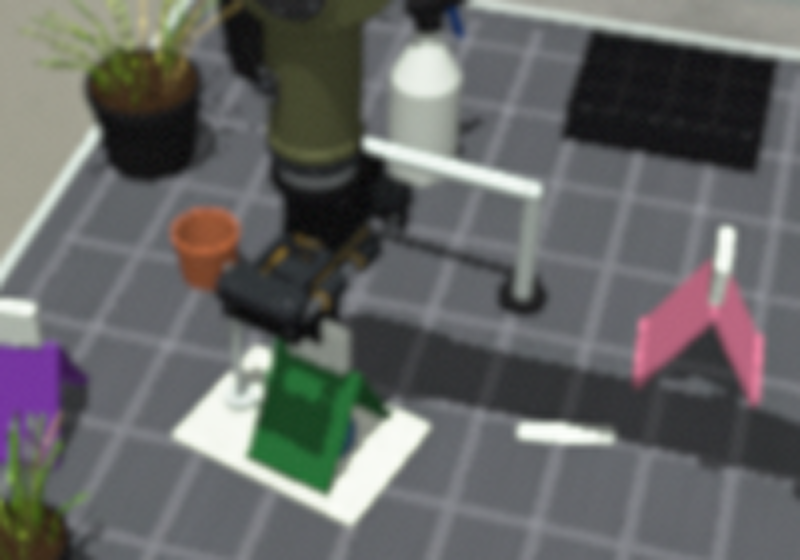

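Call:
send_rows --rotation '[[0, 0, 0], [0, 0, 0], [0, 0, 0], [0, 0, 0]]' --slide '[[0, 0, 0], [0, 0, -8], [0, 0, -20], [0, 0, -30]]' --fingers '[1, 1, 1, 1]'

```text
time: 3.75
position: [0.564, -0.0366, 0.1805]
tool_rot: [0.418, 3.113, 0.0]
ft_force: [1.1, 0.6, -1.8]
grip_width: 0.136
```

```bash
python3 -c "
from h import *
st();go([.563,-.0365,.315],-15.4)
for n in ('side',):
  im=get_image(n)[:,:,::-1]; cv2.imwrite(f'pics/{n}4.png',cv2.resize(im[100:240,240:440],None,fx=4,fy=4,interpolation=2))
"
```

```text
3.75 [ 0.564  -0.0366  0.1805] [[-0.965, 0.264, 0.001], [0.264, 0.965, 0.0], [-0.001, 0.0, -1.0]] [ 1.0576  0.5837 -1.7677] 0.13597944322403938 [-0.4677  0.1749  0.5443  1.7406 -0.0952  1.2517  1.4033]
rot [0.  0.  0.1] slide [   0.9   -0.2 -134.5]
```

View pics/side4.png

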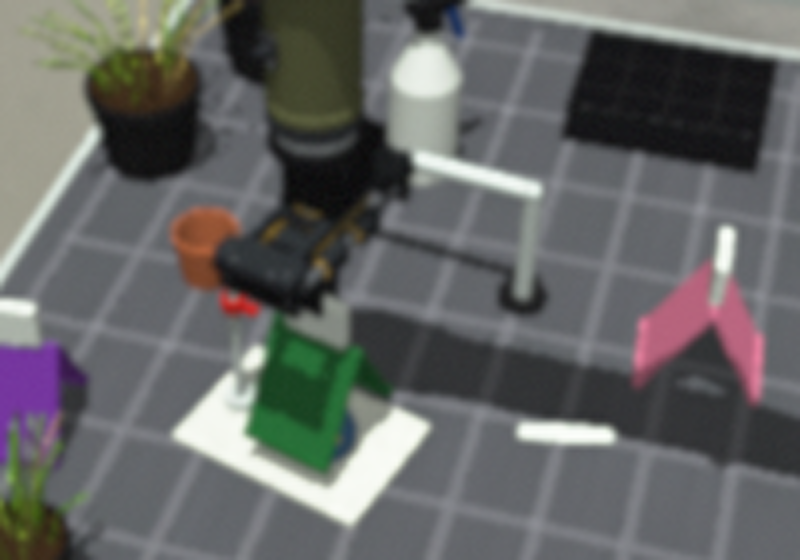

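The hood is up off the slab and held; the grip reads 0.136, which is 12 mm. I'll lift it clear and move over to the rail.

Call:
send_rows --rotation '[[0, 0, 0], [0, 0, 0], [0, 0, 0], [0, 0, 0], [0, 0, 0], [0, 0, 0]]' --slide '[[0, 0, -25], [0, 0, -55], [0, 0, -90], [0, 0, -120], [0, 0, -135], [0, 0, -135]]' --fingers '[1, 1, 1, 1, 1, 1]'

```text
time: 4.4
position: [0.5649, -0.0367, 0.3166]
tool_rot: [0.418, 3.109, 0.002]
ft_force: [0.2, 0.7, -2.1]
grip_width: 0.134
```

```bash
python3 -c "
from h import *
st();go([.536,-.3025,.315],-6.6)
"
```

```text
4.4 [ 0.5649 -0.0367  0.3166] [[-0.965, 0.264, 0.005], [0.264, 0.965, 0.0], [-0.004, 0.002, -1.0]] [ 0.1963  0.7061 -2.0776] 0.13393351361099484 [-0.4814  0.1105  0.5514  1.5321 -0.0587  1.5108  1.3741]
rot [ 0.1  0.3 -8.7] slide [ -42.2 -264.     1.3]
```

Call:
send_rows --rotation '[[0, 0, 0], [0, 0, -1], [0, 0, -2], [0, 0, -3], [0, 0, -4], [0, 0, -5], [0, 0, -6], [0, 0, -7], [0, 0, -8.7], [0, 0, -8.7], [0, 0, -8.7], [0, 0, -8.7]]' --slide '[[-2, -12, 0], [-7, -42, 0], [-12, -76, 0], [-18, -112, 0], [-24, -148, 0], [-30, -184, 0], [-35, -218, 0], [-39, -245, 0], [-42, -262, 0], [-42, -264, 0], [-42, -264, 0], [-42, -264, 0]]' --fingers '[1, 1, 1, 1, 1, 1, 1, 1, 1, 1, 1, 1]'

```text
time: 5.6
position: [0.5349, -0.3007, 0.3133]
tool_rot: [-0.179, -3.135, -0.002]
ft_force: [0.4, 0.9, -1.3]
grip_width: 0.133
```

```bash
python3 -c "
from h import *
st();go([.536,-.3025,.315],-6.6)
for n in ('side','top'):
  im=get_image(n)[:,:,::-1]; cv2.imwrite(f'pics/{n}5.png',cv2.resize(im[80:280,280:480],None,fx=3,fy=3,interpolation=2)); cv2.imwrite(f'pics/{n}5r.png',im)
"
```

```text
5.6 [ 0.5349 -0.3007  0.3133] [[-0.994, 0.114, -0.001], [0.114, 0.994, 0.002], [0.001, 0.001, -1.0]] [ 0.3741  0.9134 -1.3003] 0.13314535218044338 [-0.1155  0.2546  0.7271  1.4197 -0.169   1.5322  2.059 ]
rot [ 0.1 -0.1  0.1] slide [-1.3 -1.7 -1.7]
```

View pics/side5.png

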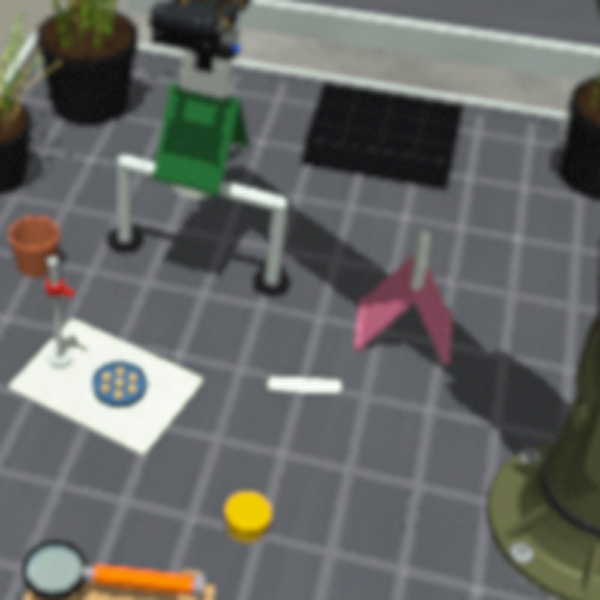

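View pics/top5.png

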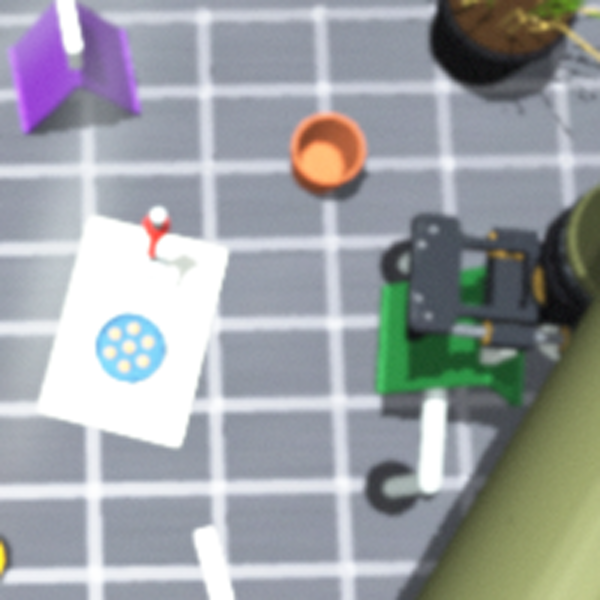

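Both views show the hood above the bar, between the posts and lined up with it. The dish and pointer are now uncovered. I'll lower the hood most of the way.

Call:
send_rows --rotation '[[0, 0, 0], [0, 0, 0], [0, 0, 0], [0, 0, 0], [0, 0, 0], [0, 0, 0], [0, 0, 0], [0, 0, 0]]' --slide '[[-1, -2, 15], [-1, -2, 40], [-1, -2, 65], [-1, -2, 85], [-1, -2, 95], [-1, -2, 103], [-1, -2, 106], [-1, -2, 106]]' --fingers '[1, 1, 1, 1, 1, 1, 1, 1]'

```text
time: 6.5
position: [0.5356, -0.3044, 0.2085]
tool_rot: [0.181, 3.136, -0.0]
ft_force: [0.2, 0.9, -1.9]
grip_width: 0.128
```

```bash
python3 -c "
from h import *
st();go([.536,-.3025,.198],-6.6)
for n in ('side','top'):
  im=get_image(n)[:,:,::-1]; cv2.imwrite(f'pics/{n}6.png',cv2.resize(im[100:240,280:480],None,fx=4,fy=4,interpolation=2)); cv2.imwrite(f'pics/{n}6r.png',im)
"
```

```text
6.5 [ 0.5356 -0.3044  0.2085] [[-0.993, 0.115, 0.0], [0.115, 0.993, -0.0], [-0.001, -0.0, -1.0]] [ 0.1636  0.8944 -1.875 ] 0.1282708860832149 [-0.1065  0.2992  0.7131  1.5825 -0.1998  1.3341  2.0872]
rot [-0.  0.  0.] slide [-0.2  1.9 10.5]
```

View pics/side6.png

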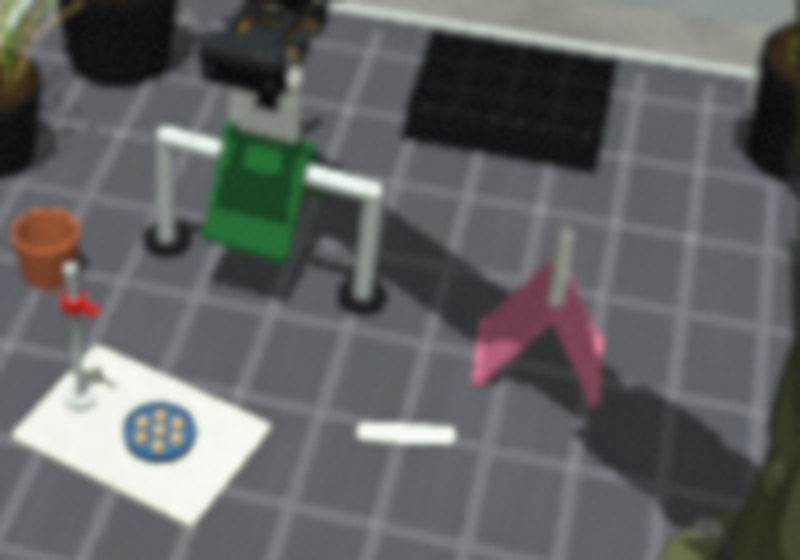

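View pics/top6.png

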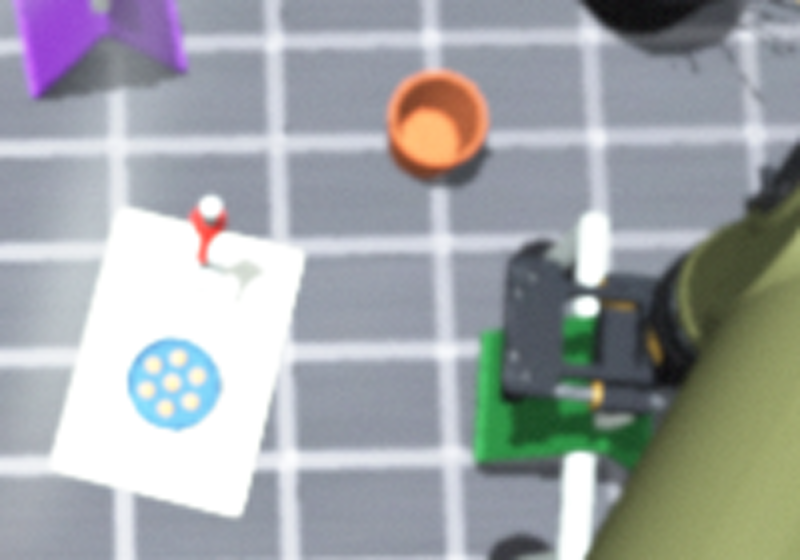

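Call:
send_rows --rotation '[[0, 0, 0], [0, 0, 0], [0, 0, 0], [0, 0, 0]]' --slide '[[0, 2, 3], [0, 2, 6], [0, 2, 8], [0, 2, 8]]' --fingers '[1, 1, 1, 1]'

```text
time: 7.0
position: [0.5356, -0.3017, 0.2]
tool_rot: [-0.18, -3.136, -0.002]
ft_force: [0.1, 0.7, -2.9]
grip_width: 0.13
```

Call:
send_rows --rotation '[[0, 0, 0], [0, 0, 0]]' --slide '[[0, 0, 1], [0, 0, 2]]' --fingers '[1, 1]'

```text
time: 7.2
position: [0.5361, -0.3018, 0.1986]
tool_rot: [0.18, 3.136, 0.002]
ft_force: [0.5, 2.2, 1.4]
grip_width: 0.134
```

Contact comes at the height I expected. I'll settle a little further and release.

Call:
send_rows --rotation '[[0, 0, 0], [0, 0, 0], [0, 0, 0]]' --slide '[[0, 0, 1], [0, 0, 1], [0, 0, 1]]' --fingers '[1, 1, 1]'

```text
time: 7.5
position: [0.5361, -0.3016, 0.1976]
tool_rot: [0.18, 3.136, 0.002]
ft_force: [0.6, 2.5, 3.1]
grip_width: 0.135
```

Call:
send_rows --rotation '[[0, 0, 0], [0, 0, 0], [0, 0, 0], [0, 0, 0], [0, 0, 0]]' --slide '[[0, 0, 0], [0, 0, 0], [0, 0, 0], [0, 0, 0], [0, 0, 0]]' --fingers '[0.6, 0.4, 0, 0, 0]'

```text
time: 8.0
position: [0.5355, -0.3027, 0.1972]
tool_rot: [-0.181, -3.136, 0.001]
ft_force: [0.6, 0.2, 0.4]
grip_width: 0.458
```

```bash
python3 -c "
from h import *
st()
for n in ('side',):
  im=get_image(n)[:,:,::-1]; cv2.imwrite(f'pics/{n}7.png',cv2.resize(im[100:240,280:480],None,fx=4,fy=4,interpolation=2)); cv2.imwrite(f'pics/{n}7r.png',im)
"
```

```text
8.0 [ 0.5355 -0.3027  0.1972] [[-0.993, 0.115, -0.0], [0.115, 0.993, -0.0], [0.0, -0.0, -1.0]] [0.5668 0.2136 0.4333] 0.4578134970888742 [-0.1077  0.3045  0.7104  1.5997 -0.2032  1.3131  2.0872]
```

View pics/side7.png

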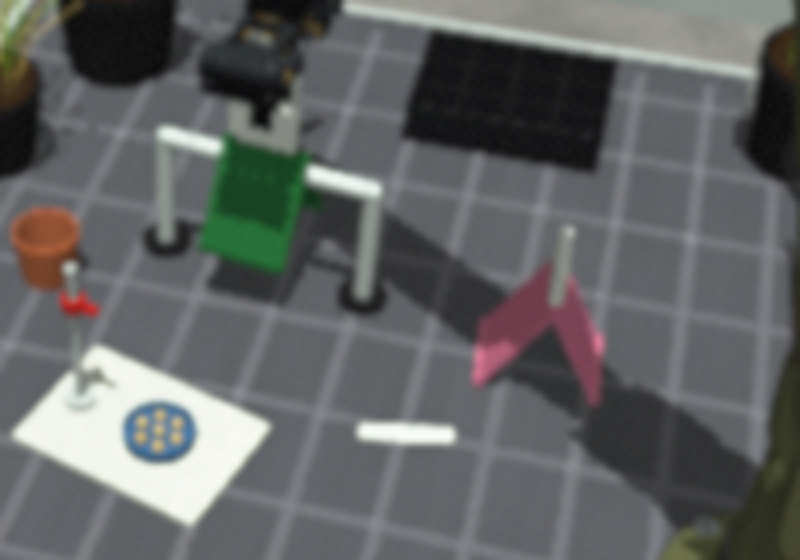

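Call:
send_rows --rotation '[[0, 0, 0], [0, 0, 0], [0, 0, 0], [0, 0, 0], [0, 0, 0]]' --slide '[[0, 0, -10], [0, 0, -35], [0, 0, -70], [0, 0, -110], [0, 0, -120]]' --fingers '[0, 0, 0, 0, 0]'

```text
time: 8.55
position: [0.537, -0.3038, 0.323]
tool_rot: [0.181, 3.129, -0.005]
ft_force: [0.4, -0.3, 0.8]
grip_width: 0.501
```

```bash
python3 -c "
from h import *
st()
go([.463,.2455,.2],9.3)
for n in ('side','top'):
  im=get_image(n)[:,:,::-1]; cv2.imwrite(f'pics/{n}8.png',cv2.resize(im[100:240,280:480],None,fx=4,fy=4,interpolation=2)); cv2.imwrite(f'pics/{n}8r.png',im)
"
```

```text
8.55 [ 0.537  -0.3038  0.323 ] [[-0.993, 0.115, 0.007], [0.115, 0.993, -0.003], [-0.008, -0.002, -1.0]] [ 0.3772 -0.2761  0.7912] 0.5012839177909291 [-0.1137  0.2534  0.7304  1.4023 -0.1695  1.5411  2.0597]
rot [ -0.2   0.4 -15.9] slide [137.7 537.4 120.6]
```

View pics/side8.png

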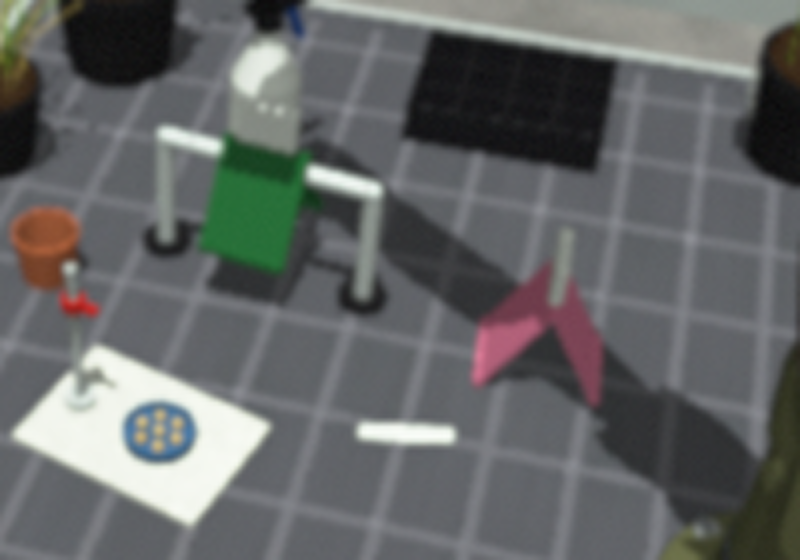

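View pics/top8.png

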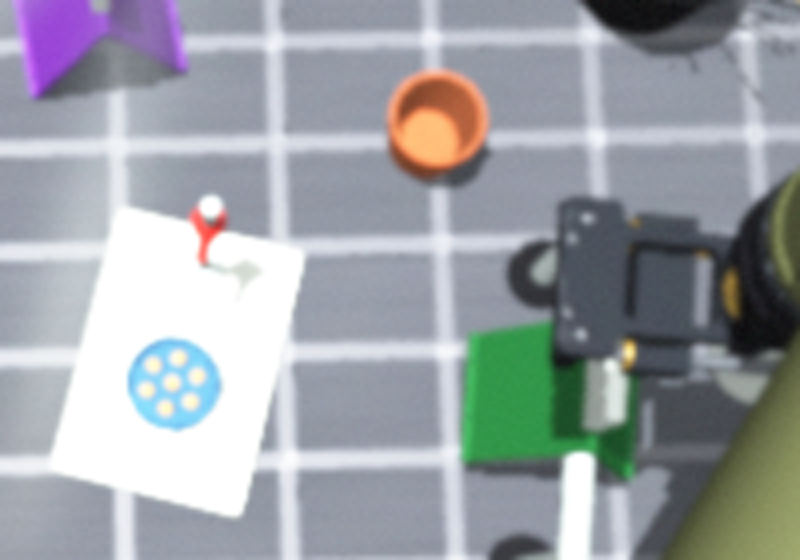

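The hood is astride the bar and released, but it hangs a bit rolled over towards -y. I'll move the arm aside and measure the tilt.

Call:
send_rows --rotation '[[0, 0, 0], [0, 0, 0], [0, 0, 0], [0, 0, 0], [0, 0, 0], [0, 0, 0], [0, 0, 0], [0, 0, 0]]' --slide '[[0, 20, 0], [0, 55, 0], [0, 95, 0], [0, 140, 0], [0, 185, 0], [0, 225, 0], [0, 250, 0], [0, 250, 0]]' --fingers '[0, 0, 0, 0, 0, 0, 0, 0]'

```text
time: 9.45
position: [0.5642, -0.0479, 0.3152]
tool_rot: [-0.167, -3.134, -0.003]
ft_force: [-0.2, -0.1, -0.3]
grip_width: 0.5
```

```bash
python3 -c "
from h import *
st()
for n in ('side','top'):
  im=get_image(n)[:,:,::-1]; cv2.imwrite(f'pics/{n}9r.png',im)
  a=im[115:195,325:375] if n=='side' else im[140:260,380:460]
  cv2.imwrite(f'pics/{n}9.png',cv2.resize(a,None,fx=(7 if n=='side' else 5),fy=(7 if n=='side' else 5),interpolation=2)); 
"
```

```text
9.45 [ 0.5642 -0.0479  0.3152] [[-0.994, 0.106, -0.003], [0.106, 0.994, 0.002], [0.003, 0.002, -1.0]] [-0.2066 -0.1009 -0.3361] 0.5004630335225903 [-0.4657  0.1185  0.5602  1.5279 -0.0646  1.5165  1.5595]
```

View pics/side9.png

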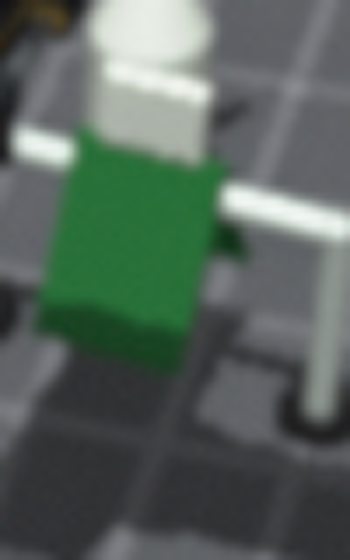

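View pics/top9.png

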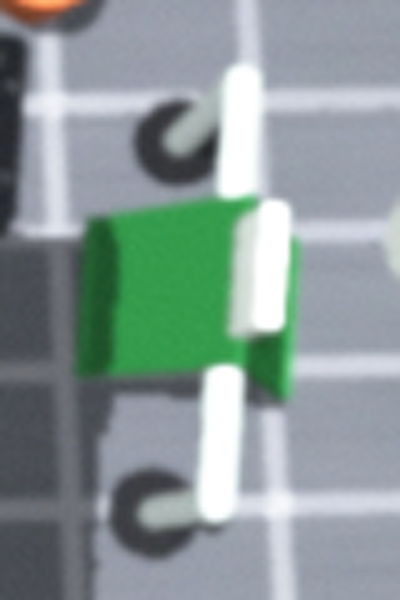

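```bash
python3 -c "
from h import *
z=lambda off,f,p: np.array(off)+(np.array(p)+.5)/f-.5
T=lambda *p:z((380,140),5,p);S=lambda *p:z((325,115),7,p)
print('fin far',tri(S(108,66),T(275,205)));print('fin near',tri(S(211,92),T(262,330)))
print('base near',tri(S(200,160),T(240,337)))
print('foot far',tri(S(40,325),T(90,217)));print('foot near',tri(S(182,370),T(82,375)))
"
```

```text
fin far (array([ 0.5657, -0.307 ,  0.207 ]), np.float64(0.002873523937235374))
fin near (array([ 0.5049, -0.296 ,  0.2102]), np.float64(0.0021894682852057574))
base near (array([ 0.5084, -0.2992,  0.1614]), np.float64(0.001239378398882752))
foot far (array([ 0.5868, -0.2473,  0.0655]), np.float64(0.004703355499007103))
foot near (array([ 0.4999, -0.2396,  0.0599]), np.float64(0.0033755347354842325))
```

Triangulation puts the fin top at y ≈ -0.30 and z ≈ 0.208, and the foot at z ≈ 0.06. So the hood actually hangs upright, and the apparent tilt was perspective. Next I'll refine the dish centre and pointer height from the clear pictures.

```bash
python3 -c "
from h import *
for n in ('side','top'):
  im=cv2.imread(f'pics/{n}8r.png');h=cv2.cvtColor(im,cv2.COLOR_BGR2HSV)
  m=cv2.inRange(h,(98,90,60),(115,255,255))
  x0=270;x1=360;mm=np.zeros_like(m);mm[150:240,x0:x1]=m[150:240,x0:x1]
  cs,_=cv2.findContours(mm,0,2);c=max(cs,key=cv2.contourArea);e=cv2.fitEllipse(c);print(n,e,pl(n,e[0],.024),pl(n,e[0],.017))
  r=(cv2.inRange(h,(0,130,90),(7,255,255))|cv2.inRange(h,(172,130,90),(180,255,255)))
  rr=np.zeros_like(r);rr[140:240,270:360]=r[140:240,270:360]
  ys,xs=np.nonzero(rr);print('red',xs.min(),xs.max(),ys.min(),ys.max(),len(xs))
  cv2.imwrite(f'pics/{n}10.png',cv2.resize(im[145:200,285:345],None,fx=9,fy=9,interpolation=2))
"
```

```text
side ((319.535888671875, 207.70892333984375), (11.989848136901855, 15.317873001098633), 82.75910186767578) [ 0.5609 -0.0309  0.024 ] [ 0.5628 -0.0368  0.017 ]
red 295 303 174 178 32
top ((323.0325622558594, 195.4639892578125), (21.19959259033203, 21.669960021972656), 115.99186706542969) [ 0.5656 -0.0389  0.024 ] [ 0.5667 -0.039   0.017 ]
red 328 335 154 164 29
```

View pics/side10.png

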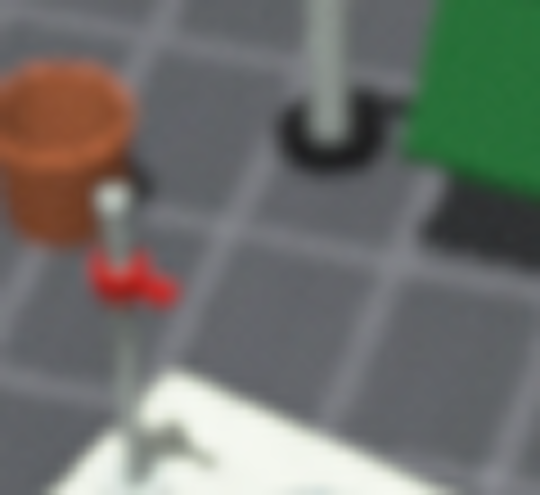

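View pics/top10.png

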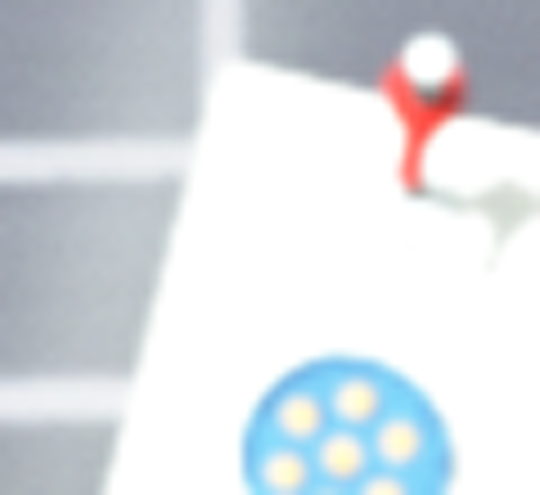

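```bash
python3 -c "
from h import *
z=lambda off,f,p: np.array(off)+(np.array(p)+.5)/f-.5
T=lambda *p:z((285,145),9,p);S=lambda *p:z((285,145),9,p)
print(tri(S(176,294),T(411,190)))
print(tri(S(172,293),T(411,183)))
# side-only: height where ray passes closest to expected tip xy (side-biased dish)
a=np.radians(-15.4)
for dx,dy in((.5615,-.0358),(.564,-.037)):
  x=np.array([dx+.064*np.cos(a),dy+.064*np.sin(a)])
  o,d=ray('side',S(176,294)); 
  for zz in np.arange(.11,.15,.004): print(zz, proj('side',[[*x,zz]])[0]) if dx<.562 else 0
  print('obs',S(176,294))
print(pl('top',T(411,188),.13),pl('top',T(411,188),.125))
"
```

```text
(array([ 0.6258, -0.0575,  0.1376]), np.float64(0.000508311422489518))
(array([ 0.6277, -0.0576,  0.1376]), np.float64(0.0007710723695569452))
0.11 [304.5975 183.7618]
0.114 [304.5515 182.9703]
0.11800000000000001 [304.5054 182.1753]
0.12200000000000001 [304.459  181.3769]
0.126 [304.4124 180.5749]
0.13 [304.3656 179.7695]
0.134 [304.3186 178.9605]
0.138 [304.2714 178.148 ]
0.14200000000000002 [304.224  177.3319]
0.14600000000000002 [304.1764 176.5122]
obs [304.1111 177.2222]
obs [304.1111 177.2222]
[ 0.6286 -0.0578  0.13  ] [ 0.6298 -0.058   0.125 ]
```

```bash
python3 -c "
from h import *
z=lambda off,f,p: np.array(off)+(np.array(p)+.5)/f-.5
S=lambda *p:z((285,145),9,p)
g=np.array([.564,-.037])+.09*np.array([np.cos(np.radians(-15.4)),np.sin(np.radians(-15.4))]);print(g)
for zz in(.01,.12,.125,.13,.135,.14,.145,.18): print(zz,proj('side',[[*g,zz]])[0],proj('top',[[*g,zz]])[0])
print('obs top cap',S(113,195),'collar',S(120,281))
for n,sl in(('side',(slice(168,184),slice(290,310))),('top',(slice(148,172),slice(322,342)))):
  im=cv2.imread(f'pics/{n}8r.png').astype(int)[sl]
  w=(im[:,:,2]-np.maximum(im[:,:,0],im[:,:,1])).clip(0); print(n);print(w)
"
```

```text
[ 0.6508 -0.0609]
0.01 [299.5639 199.4636] [329.7969 167.5701]
0.12 [298.0066 178.7304] [331.0653 158.1963]
0.125 [297.9314 177.7293] [331.1293 157.7235]
0.13 [297.8558 176.7227] [331.1939 157.2462]
0.135 [297.7798 175.7107] [331.2591 156.7643]
0.14 [297.7033 174.6932] [331.3249 156.2777]
0.145 [297.6265 173.6701] [331.3914 155.7864]
0.18 [297.0765 166.3485] [331.8755 152.2088]
obs top cap [297.1111 166.2222] collar [297.8889 175.7778]
side
[[ 52  51  50  49  44  24   2   0   0   0   0   0   0   0   0   0   0   0
    0   0]
 [ 52  50  51  48  46  30   8   0   0   0   0   0   0   0   0   0   0   0
    0   0]
 [ 51  50  49  48  43  30  10   0   0   0   0   0   0   0   0   0   0   0
    0   0]
 [ 43  45  43  41  37  29  15   0   0   0   0   0   0   0   0   0   0   0
    0   0]
 [ 23  26  26  22  28  40  31   7   0  12  25  14   0   0   0   0   0   0
    0   0]
 [  6   8   7   7  28  65  61  23  11  41  72  45   7   0   0   0   0   0
    0   0]
 [  0   0   0   0  33  87  94  58  48  83 110  73  23   1   0   0   0   0
    0   0]
 [  0   0   0   0  29  91 121 106  99 120 132 102  65  38  1
[... 2050 characters left out ...]
   0   0
    0   0]
 [  0   0   0   0   0   0   3  56 125  82   5   0   0   0   0   0   0   0
    0   0]
 [  0   0   0   0   0   0   1  24  85  65   5   0   0   0   0   0   0   0
    0   0]
 [  0   0   0   0   0   0   0   0  15  10   0   0   0   0   0   0   0   0
    0   0]
 [  0   0   0   0   0   0   0   0   0   0   0   0   0   0   0   0   0   0
    0   0]
 [  0   0   0   0   0   0   0   0   0   0   0   0   0   0   0   0   0   0
    0   0]
 [  0   0   0   0   0   0   0   0   0   0   0   0   0   0   0   0   0   0
    0   0]
 [  0   0   0   0   0   0   0   0   0   0   0   0   0   0   0   0   0   0
    0   0]
 [  0   0   0   0   0   0   0   0   0   0   0   0   0   0   0   0   0   0
    0   0]]
```

```bash
python3 -c "
from h import *
print(tri((304.0,177.),(330.1,165.5)))
print(tri((303,176.95),(330.15,164.5)))
for zz in(.13,.135,.14,.145): print(zz,proj('side',[[.6257,-.054,zz]])[0],proj('top',[[.6257,-.054,zz]])[0])
st();go([.463,.2455,.315],9.3);go([.463,.2455,.13],9.3)
"
```

```text
(array([ 0.626 , -0.0572,  0.139 ]), np.float64(0.0004382667210379203))
(array([ 0.6294, -0.0573,  0.1379]), np.float64(0.0002236908423624013))
0.13 [303.8145 179.4038] [328.8104 166.5462]
0.135 [303.7543 178.3919] [328.8643 166.1075]
0.14 [303.6938 177.3746] [328.9187 165.6645]
0.145 [303.6329 176.3516] [328.9737 165.2172]
9.55 [ 0.5638 -0.0537  0.3159] [[-0.994, 0.114, -0.002], [0.114, 0.994, -0.001], [0.002, -0.001, -1.0]] [-0.2035  0.1421  0.3819] 0.5002745314765453 [-0.4622  0.1179  0.5656  1.5274 -0.0621  1.5168  1.5607]
rot [ -0.   -0.1 -15.8] slide [134.1 285.8   0.9]
rot [ -0.   -0.1 -15.8] slide [133.7 286.  185.9]
```

Pointer height comes out at about 0.138 m and the dish centre at about (0.564, -0.037). Now to the loupe.

Call:
send_rows --rotation '[[0, 0, -2], [0, 0, -4], [0, 0, -7], [0, 0, -10], [0, 0, -13], [0, 0, -15.8], [0, 0, -15.8], [0, 0, -15.8], [0, 0, -15.8], [0, 0, -15.8], [0, 0, -15.8]]' --slide '[[10, 20, 0], [27, 58, 0], [45, 96, 0], [64, 136, 0], [83, 176, 0], [102, 216, 0], [118, 252, 30], [130, 278, 70], [134, 286, 110], [134, 286, 160], [134, 286, 160]]' --fingers '[0, 0, 0, 0, 0, 0, 0, 0, 0, 0, 0]'

```text
time: 10.65
position: [0.4593, 0.2423, 0.1505]
tool_rot: [0.251, -3.12, 0.011]
ft_force: [-1.5, -0.2, -0.3]
grip_width: 0.5
```

```bash
python3 -c "
from h import *
st();go([.463,.2455,.055],9.3)
for n in ('side','top'):
  im=get_image(n)[:,:,::-1]; cv2.imwrite(f'pics/{n}11.png',cv2.resize(im[180:320,180:380] if n=='top' else im[200:320,240:400],None,fx=4,fy=4,interpolation=2))
"
```

```text
10.65 [0.4593 0.2423 0.1505] [[-0.987, -0.16, -0.011], [-0.16, 0.987, -0.008], [0.012, -0.006, -1.0]] [-1.5137 -0.1663 -0.3277] 0.5000794623496924 [-0.7845  0.1003  0.263   1.8634 -0.0266  1.195   1.2184]
rot [-0.3 -0.7 -0.1] slide [-5.3  3.2 95.4]
```

View pics/side11.png

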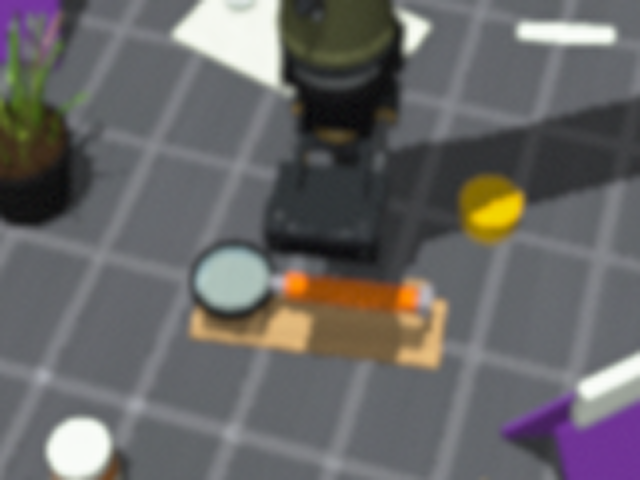

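View pics/top11.png

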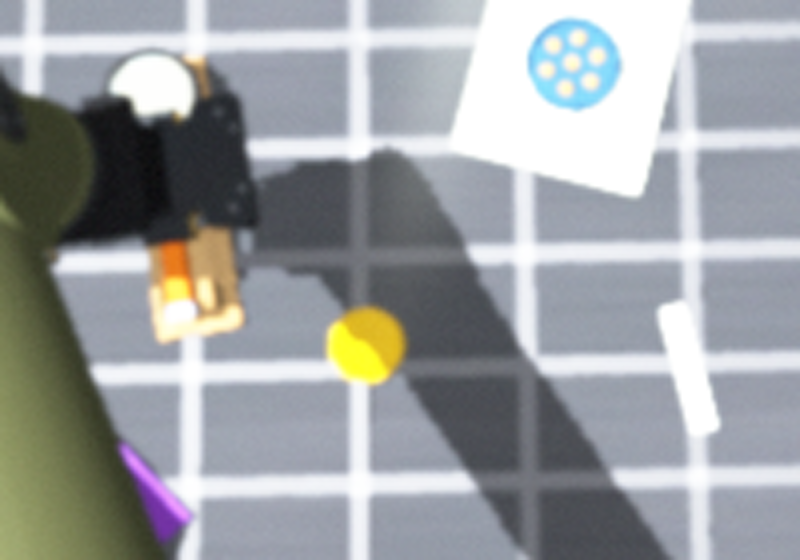

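Call:
send_rows --rotation '[[0, 0, 0], [0, 0, 0], [0, 0, 0]]' --slide '[[0, 0, 25], [0, 0, 50], [0, 0, 50]]' --fingers '[0, 0, 0]'

```text
time: 11.05
position: [0.4643, 0.2448, 0.1076]
tool_rot: [0.25, -3.131, 0.001]
ft_force: [-0.7, 0.1, -0.6]
grip_width: 0.498
```

```bash
python3 -c "
from h import *
st();go([.463,.2455,.055],9.3)
"
```

```text
11.05 [0.4643 0.2448 0.1076] [[-0.987, -0.159, -0.001], [-0.159, 0.987, -0.0], [0.001, -0.0, -1.0]] [-0.6982  0.1089 -0.636 ] 0.4982040596498311 [-0.779   0.1442  0.2631  1.9081 -0.0419  1.0953  1.2307]
rot [-0.  -0.  -0.2] slide [ 1.2  1.  52.6]
```

Call:
send_rows --rotation '[[0, 0, 0], [0, 0, 0], [0, 0, 0], [0, 0, 0], [0, 0, 0], [0, 0, 0], [0, 0, 0], [0, 0, 0], [0, 0, 0], [0, 0, 0]]' --slide '[[1, 1, 20], [1, 1, 40], [1, 1, 50], [1, 1, 52], [1, 1, 52], [1, 1, 52], [1, 1, 52], [1, 1, 52], [1, 1, 52], [1, 1, 52]]' --fingers '[0, 0, 0, 0, 0.4, 0.6, 1, 1, 1, 1]' --force 25

```text
time: 12.05
position: [0.4633, 0.2466, 0.0558]
tool_rot: [-0.252, 3.131, 0.001]
ft_force: [-0.0, -0.2, 3.4]
grip_width: 0.162
```

```bash
python3 -c "
from h import *
st()
for n in ('side','top'):
  im=get_image(n)[:,:,::-1]; cv2.imwrite(f'pics/{n}12.png',cv2.resize(im[180:320,180:380] if n=='top' else im[200:320,240:400],None,fx=4,fy=4,interpolation=2))
"
```

```text
12.05 [0.4633 0.2466 0.0558] [[-0.987, -0.16, 0.001], [-0.16, 0.987, 0.001], [-0.001, 0.0, -1.0]] [-0.0311 -0.1604  3.3802] 0.1620438452298491 [-0.7745  0.2049  0.2585  1.956  -0.0625  0.9874  1.2447]
```

View pics/side12.png

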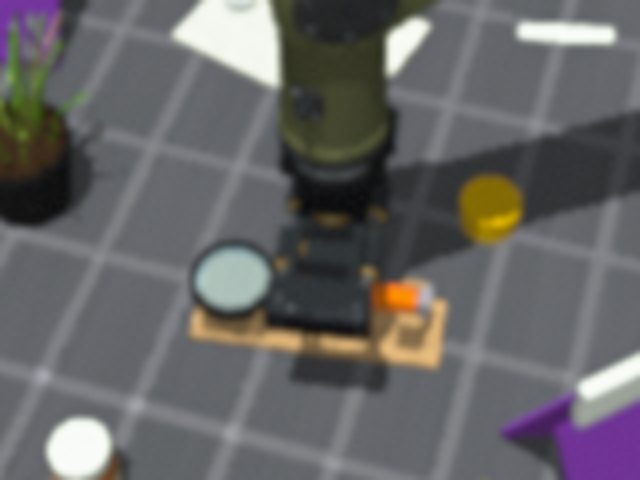

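Call:
send_rows --rotation '[[0, 0, 0], [0, 0, 0], [0, 0, 0], [0, 0, 0], [0, 0, 0], [0, 0, 0]]' --slide '[[0, 0, 0], [0, 0, -3], [0, 0, -10], [0, 0, -20], [0, 0, -30], [0, 0, -30]]' --fingers '[1, 1, 1, 1, 1, 1]' --force 30

```text
time: 12.75
position: [0.4643, 0.2471, 0.0873]
tool_rot: [-0.252, 3.128, 0.003]
ft_force: [0.3, -1.1, -0.6]
grip_width: 0.165
```

```bash
python3 -c "
from h import *
st()
for n in ('side','top'):
  im=get_image(n)[:,:,::-1]; cv2.imwrite(f'pics/{n}13.png',cv2.resize(im[180:320,180:380] if n=='top' else im[200:320,240:400],None,fx=4,fy=4,interpolation=2))
"
```

```text
12.75 [0.4643 0.2471 0.0873] [[-0.987, -0.16, 0.003], [-0.16, 0.987, 0.002], [-0.003, 0.002, -1.0]] [ 0.2722 -1.1009 -0.586 ] 0.16473069557978698 [-0.7792  0.1658  0.261   1.929  -0.0495  1.0492  1.2343]
```

View pics/side13.png

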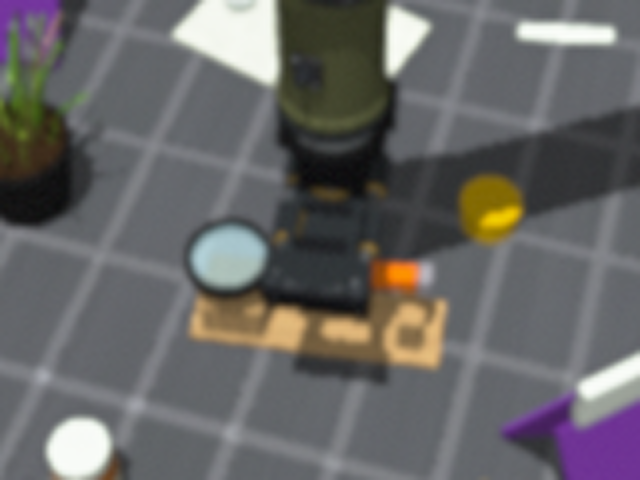

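View pics/top13.png

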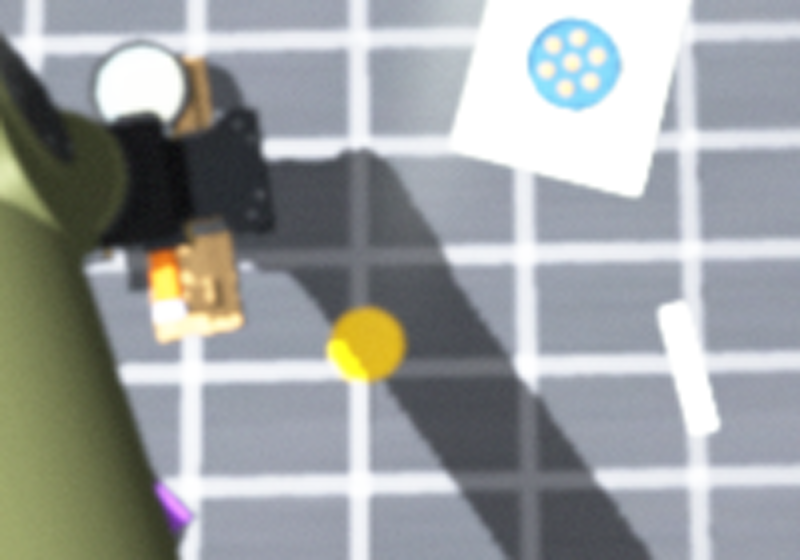

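The side view shows the loupe clear of its rest and level. I'll lift further and carry it toward the dish.

```bash
python3 -c "
from h import *
go([.485,-.049,.165],9.2)
"
```

```text
rot [ 0.   0.1 -0. ] slide [  25.7 -295.2  -79.4]
```

Call:
send_rows --rotation '[[0, 0, 0], [0, 0, 0], [0, 0, 0], [0, 0, 0], [0, 0, 0], [0, 0, 0], [0, 0, 0], [0, 0, 0], [0, 0, 0], [0, 0, 0], [0, 0, 0], [0, 0, 0]]' --slide '[[0, 0, -15], [0, 0, -45], [0, 0, -70], [1, -15, -78], [3, -40, -78], [6, -70, -78], [9, -105, -78], [12, -140, -78], [15, -175, -78], [18, -205, -78], [20, -225, -78], [21, -230, -78]]' --fingers '[1, 1, 1, 1, 1, 1, 1, 1, 1, 1, 1, 1]'

```text
time: 14.05
position: [0.4781, 0.012, 0.1622]
tool_rot: [0.243, -3.13, 0.001]
ft_force: [-0.4, -0.5, -1.1]
grip_width: 0.158
```

Call:
send_rows --rotation '[[0, 0, 0], [0, 0, 0], [0, 0, 0], [0, 0, 0], [0, 0, 0]]' --slide '[[1, -15, 0], [3, -35, 0], [4, -55, 0], [5, -65, 0], [5, -65, 0]]' --fingers '[1, 1, 1, 1, 1]'

```text
time: 14.55
position: [0.484, -0.0499, 0.1628]
tool_rot: [0.249, -3.131, 0.0]
ft_force: [-0.9, 0.0, -1.5]
grip_width: 0.156
```

```bash
python3 -c "
from h import *
st();go([.485,-.049,.145],9.2)
for n in ('side','top'):
  im=get_image(n)[:,:,::-1]; cv2.imwrite(f'pics/{n}14r.png',im);cv2.imwrite(f'pics/{n}14.png',cv2.resize(im[140:240,260:380],None,fx=6,fy=6,interpolation=2))
"
```

```text
14.55 [ 0.484  -0.0499  0.1628] [[-0.987, -0.158, -0.001], [-0.158, 0.987, -0.0], [0.001, 0.0, -1.0]] [-0.9018  0.0323 -1.48  ] 0.15555833687343792 [-0.4921 -0.0014  0.5444  1.9398  0.001   1.2038  1.7812]
rot [ 0.  -0.  -0.1] slide [-1.1  0.8 17.8]
```

View pics/side14.png

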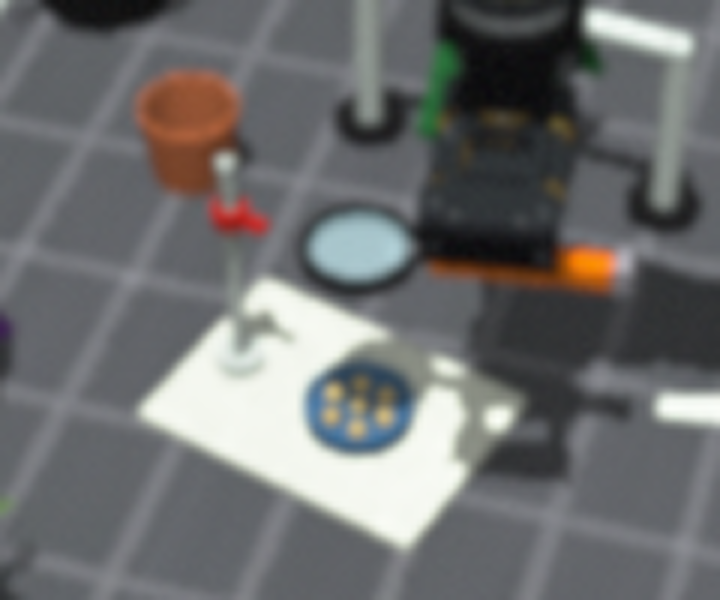

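View pics/top14.png

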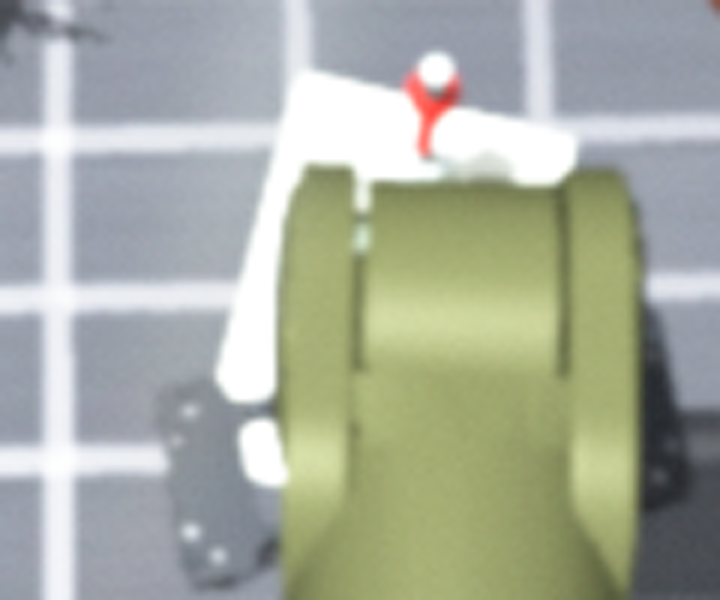

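```bash
python3 -c "
from h import *
z=lambda off,f,p: np.array(off)+(np.array(p)+.5)/f-.5
S=lambda *p:z((260,140),6,p)
print('obs',S(358,247),'cap end',S(622,264),'pred lens')
for zz in(.15,.156,.162): print(zz,proj('side',[[.563,-.0372,zz]])[0],'cap',proj('side',[[.484-.077*.987,-.0499-.077*.158,zz]])[0])
print(pl('side',S(358,247),.156),pl('side',S(358,247),.161))
print('dish obs',S(359,405),proj('side',[[.564,-.037,.024]])[0])
im=cv2.imread('pics/side14r.png');
# rim dark+lens mask ellipse
h=cv2.cvtColor(im,cv2.COLOR_BGR2HSV); m=cv2.inRange(h,(85,15,120),(110,120,255));mm=np.zeros_like(m);mm[165:195,305:333]=m[165:195,305:333]
c=max(cv2.findContours(mm,0,2)[0],key=cv2.contourArea);print(cv2.fitEllipse(c))
m=cv2.inRange(h,(98,90,60),(115,255,255));mm=np.zeros_like(m);mm[195:225,305:335]=m[195:225,305:335]
c=max(cv2.findContours(mm,0,2)[0],key=cv2.contourArea);print(cv2.fitEllipse(c))
"
```

```text
obs [319.25 180.75] cap end [363.25   183.5833] pred lens
0.15 [319.0564 182.1117] cap [364.3211 186.4146]
0.156 [319.0336 180.8705] cap [364.4532 185.1733]
0.162 [319.0107 179.6209] cap [364.5862 183.9235]
[ 0.5625 -0.038   0.156 ] [ 0.5609 -0.0331  0.161 ]
dish obs [319.4167 207.0833] [319.2291 206.3491]
((319.31719970703125, 180.62701416015625), (10.643319129943848, 16.588851928710938), 87.65233612060547)
((319.5177307128906, 207.4202117919922), (12.629953384399414, 15.20906925201416), 81.17182159423828)
```

Lens position agrees with the forward kinematics. I'll check that it's level by comparing the handle's tail with how it looked on the rest.

```bash
python3 -c "
from h import *
def orange(f,roi):
  h=cv2.cvtColor(cv2.imread(f),cv2.COLOR_BGR2HSV);m=cv2.inRange(h,(5,170,120),(20,255,255));x0,x1,y0,y1=roi
  out=[]
  for x in range(x0,x1):
    ys=np.nonzero(m[y0:y1,x])[0]
    if len(ys)>1: out.append((x,y0+ys.min(),y0+ys.max(),(2*y0+ys.min()+ys.max())/2))
  return np.array(out)
def axis(L,yaw,x,):
  d=np.array([np.cos(np.radians(yaw)),np.sin(np.radians(yaw)),0]);s=np.linspace(0,.16,200)
  p=proj('side',L-s[:,None]*d);return np.interp(x,p[:,0],p[:,1])
for f,L,yaw,roi in(('pics/side0.png',[.542,.259,.049],9.4,(332,346,255,290)),('pics/side14r.png',[.563,-.0372,.156],9.2,(346,363,170,195))):
  o=orange(f,roi);print(f);print(np.c_[o,o[:,3]-axis(np.array(L),yaw,o[:,0])])
  print(proj('side',[np.array(L)]))
"
```

```text
pics/side0.png
[[332.     271.     277.     274.       0.7115]
 [333.     271.     277.     274.       0.5972]
 [334.     271.     277.     274.       0.4829]
 [335.     271.     277.     274.       0.3686]
 [336.     271.     277.     274.       0.2543]
 [337.     272.     277.     274.5      0.64  ]
 [338.     272.     277.     274.5      0.5257]
 [339.     272.     277.     274.5      0.4113]
 [340.     272.     277.     274.5      0.297 ]
 [341.     272.     277.     274.5      0.1827]
 [342.     272.     277.     274.5      0.0684]
 [343.     272.     276.     274.      -0.5459]]
[[297.5183 269.3466]]
pics/side14r.png
[[353.     183.     186.     184.5      0.4481]
 [354.     182.     186.     184.      -0.1456]
 [355.     182.     187.     184.5      0.2607]
 [356.     181.     187.     184.      -0.3329]
 [357.     182.     187.     184.5      0.0734]
 [358.     182.     187.     184.5     -0.0203]
 [359.     182.     187.     184.5     -0.1139]
 [360.     182.     187.     184.5     -0.2076]
 [361.     183.     185.     184.      -0.8013]]
[[319.0336 180.8705]]
```

```bash
python3 -c "
import cv2
im=cv2.imread('pics/side14r.png');cv2.imwrite('pics/z14.png',cv2.resize(im[160:200,300:370],None,fx=11,fy=11,interpolation=2))"
```

```text
(no output)
```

View pics/z14.png

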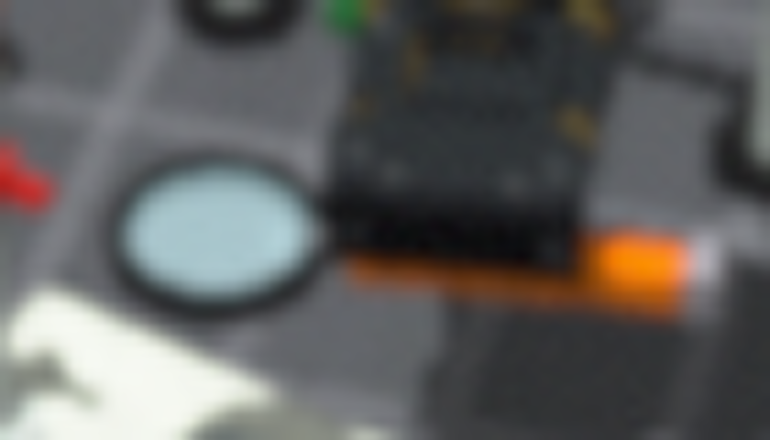

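Call:
send_rows --rotation '[[0, 0, 0], [0, 0, 0], [0, 0, 0], [0, 0, 0], [0, 0, 0], [0, 0, 0], [0, 0, 0], [0, 0, 0]]' --slide '[[-1, 1, 5], [-1, 1, 10], [-1, 1, 15], [-1, 1, 18], [-1, 1, 18], [-1, 1, 18], [-1, 1, 18], [-1, 1, 18]]' --fingers '[1, 1, 1, 1, 1, 1, 1, 1]'

```text
time: 15.45
position: [0.4855, -0.0479, 0.1455]
tool_rot: [-0.252, 3.131, 0.0]
ft_force: [0.5, -0.5, -2.3]
grip_width: 0.156
```

```bash
python3 -c "
from h import *
st()
for n in ('side','top'):
  im=get_image(n)[:,:,::-1]; cv2.imwrite(f'pics/{n}15r.png',im);cv2.imwrite(f'pics/{n}15.png',cv2.resize(im[120:240,260:390],None,fx=5,fy=5,interpolation=2))
im=cv2.imread('pics/side15r.png');
h=cv2.cvtColor(im,cv2.COLOR_BGR2HSV); m=cv2.inRange(h,(85,15,120),(110,120,255));mm=np.zeros_like(m);mm[165:199,305:331]=m[165:199,305:331]
c=max(cv2.findContours(mm,0,2)[0],key=cv2.contourArea);e=cv2.fitEllipse(c);print(e,pl('side',e[0],.138),proj('side',[[.564,-.037,.138]]))
"
```

```text
15.45 [ 0.4855 -0.0479  0.1455] [[-0.987, -0.16, 0.001], [-0.16, 0.987, 0.0], [-0.001, 0.0, -1.0]] [ 0.5404 -0.4531 -2.2906] 0.15582001962415667 [-0.4912  0.0185  0.5452  1.9593 -0.0106  1.166   1.7893]
((318.87738037109375, 184.4846954345703), (10.889053344726562, 16.262775421142578), 88.93380737304688) [ 0.5639 -0.0374  0.138 ] [[318.8115 184.5493]]
```

View pics/side15.png

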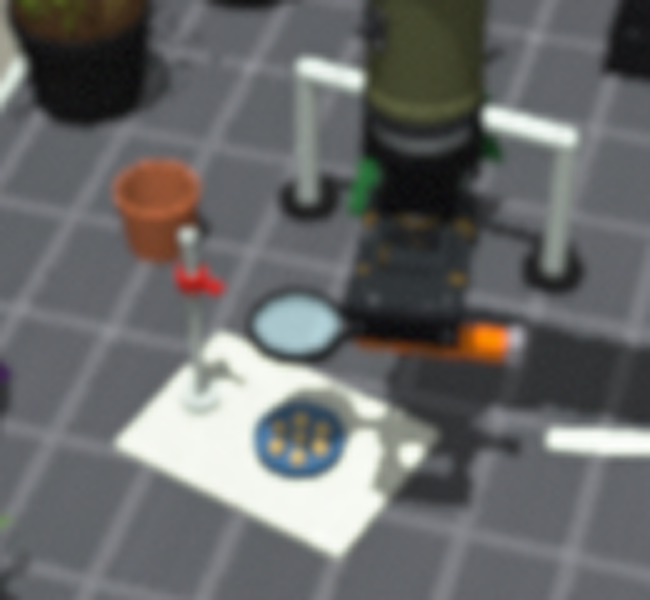

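View pics/top15r.png

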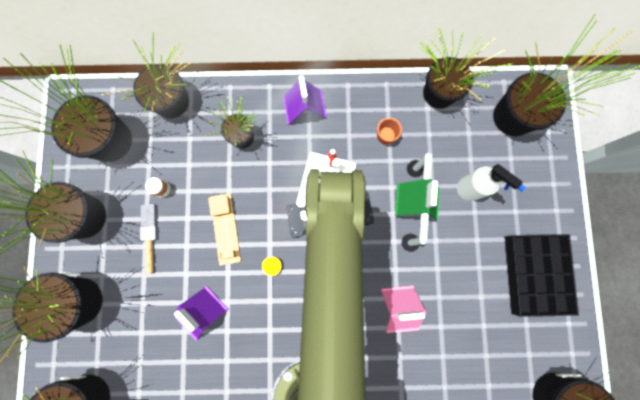

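The lens sits over the dish at pointer height, the hood is on the rail and the other items look unmoved. I'll hold still briefly, check again and hand in.

Call:
send_rows --rotation '[[0, 0, 0], [0, 0, 0], [0, 0, 0], [0, 0, 0], [0, 0, 0], [0, 0, 0], [0, 0, 0], [0, 0, 0]]' --slide '[[0, 0, 0], [0, 0, 0], [0, 0, 0], [0, 0, 0], [0, 0, 0], [0, 0, 0], [0, 0, 0], [0, 0, 0]]' --fingers '[1, 1, 1, 1, 1, 1, 1, 1]'

```text
time: 16.35
position: [0.4853, -0.0479, 0.1453]
tool_rot: [-0.252, 3.131, 0.0]
ft_force: [0.1, -0.3, -0.3]
grip_width: 0.155
```

```bash
python3 -c "
from h import *
st()
im=get_image('side')[:,:,::-1]
h=cv2.cvtColor(im,cv2.COLOR_BGR2HSV); m=cv2.inRange(h,(85,15,120),(110,120,255));mm=np.zeros_like(m);mm[165:199,305:331]=m[165:199,305:331]
c=max(cv2.findContours(mm,0,2)[0],key=cv2.contourArea);e=cv2.fitEllipse(c);print(e[0],pl('side',e[0],.138))
print(close_job())
"
```

```text
16.35 [ 0.4853 -0.0479  0.1453] [[-0.987, -0.16, 0.0], [-0.16, 0.987, 0.0], [-0.0, 0.0, -1.0]] [ 0.1343 -0.3183 -0.2918] 0.1554725473744906 [-0.4913  0.0186  0.5452  1.9596 -0.0106  1.1659  1.7893]
(318.67315673828125, 184.59103393554688) [ 0.5644 -0.0367  0.138 ]
the job is handed in; nothing more can be done
None
```

The green hood is hanging astride the rail, released. The loupe is held steady over the seed dish at the pointer's height. I handed the job in at about 16.4 s.

- **Hood:** After release it hung upright between the posts, with the fin's top at about 208 mm, as expected for a hood seated on the bar. The last top view still shows it there.
- **Loupe position:** The side camera puts the lens centre at about (0.564, -0.037) m if it is at pointer height. That is within about 1 mm of the dish centre I measured. The arm's own pose puts the lens height at about 138.5 mm.
- **Steadiness:** The lens reading shifted by less than 1 mm between the last two pictures.
- **Other things:** The red pointer and the bystanders look unmoved in the last pictures.

Some checks were less certain:

- **Pointer height:** My estimates ran from 135 mm (collar) to 139 mm (tip). I used 138 mm.
- **Camera disagreement:** The two cameras differed by about 4 mm on the dish position, so I used the average. The arm hid the lens from the top camera, so only the side view and the arm pose confirm its final place.
- **Grip opening:** It read about 13.5–14 mm on the 16 mm handle, and I found no clear reason. I saw no slip.
- **Level:** The handle's tail looked about 0.7° high, which is within measuring noise.

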